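# Latch the sprung jaw of a board holder open and slide the board in

### The arm

A 7-joint arm with a two-finger parallel gripper is mounted at the origin on the work surface. World frame = base frame: x ahead of the robot, y to its left, z up, the work surface at z = 0. Lengths are in m, angles in rad, forces in N, time in s.
With the tool pointing down it reaches from about 0.4 to 0.85 m from the base axis. Payload 4.4 kg.
Tool frame: the origin (TCP) lies on the mounting face of the last link; the fingertips stand 199 mm ahead of it and the grasp point (between the pads) lies 180 mm ahead of it; z points along the fingers, y is the line along which they close (so a half turn about z gives the same grasp; the last joint's range is limited). The gripper opens to 94 mm and grips with 3 to 60 N. Pads are 16 mm wide; open, the fingers measure 119 mm over their backs; the gripper's body (75 mm by 177 mm) begins 78 mm behind the grasp point.
Start: joints at [1.267, 0.628, 0.038, 1.517, -0.027, 0.996, -0.02], TCP at [0.153, -0.632, 0.405] pointing down, gripper open.
Joint ranges: [-3.06, 3.06], [-0.37, 2.12], [-1.25, 1.32], [0.18, 2.47], [-1.1, 4.24], [0.23, 1.98], [-2.94, 2.94]. Speed limits (rad/s): [2.57, 2.57, 3.14, 3.14, 3.14, 3.14, 3.14].

### API

Orientations are given as a unit quaternion [x, y, z, w].
In Python, from workcell import get_state, capture, camera_params, sign_off, silhouettes, mark_of gives the robot as it stands.
- The arm moves only by the tool step_arm, never from a script. Its argument "rows" is a list of rows, each a list of 2 entries, a list of its own where there are three numbers: the shift along the tool's x, y, z each as a share of 0.3 m, from -1 to 1, then the turn, a rotation vector about the tool's x, y, z each as a share of 360 degrees, from -1 to 1. In form: [[[tx, ty, tz], [rx, ry, rz]], ...]. A call has exactly 5 rows; each row shifts and turns the commanded pose from where the row before left it, along the tool's axes as they then stand; what a row does not reach is not made up. A row lasts 1/8 s, in which the tool goes at most 62.5 mm and 10.7 degrees, less where a joint would pass 70% of its speed; a pose out of reach is approached as far as the arm can. A call with a number of a shift or a turn outside -1 to 1 is refused whole. A call with a gripper value outside its range is refused whole. "claw" is the closure in counts, from 0 (fully open) to 255 (shut), set as the call begins (left out, the last holds). The fingers move at their own pace and stop on an object; "force" is the grip in N (left out, the last holds). Time passes only in rows, so rows that do not move let the fingers close, or fill a call up. It gives the time, the measured TCP pose, the force, the opening and the grip force at its end, in the units of the state.
- get_state(): the state, without advancing time (a new reading comes with each control period).
- capture(name): name is "scene" or "side" or "wrist"; returns the picture (384x512x3 uint8, blue, green, red); there is no depth.
- camera_params(name): a dict with "fx", "fy", "cx", "cy" (pixels), "extrinsics" (4x4, takes a point from camera to world coordinates). Camera axes: x right, y down, z forward; pixel columns grow to the right and rows downward; lengths in m; the calibration is good to about 2 mm. A picture is of the moment at which its call begins: read the wrist's pose just before it. camera_params takes no time and is no camera call; for the wrist camera it gives the pose at the moment of the call.
- sign_off(): hands the job in; it is judged then, once.
Trained networks look in the newest picture that a camera, given by its name, has taken for a name from the list of things; names that differ only in an ending like _2 or _b are one class to them, and where a whole thing is asked for, a point or a joint stands for the part that bears it (a point fixed in the world has none). Each returns a list of dicts, best first, with "score" (0 to 1); they miss things now and then, are a little off and sometimes report something else, mostly with a low value. They report only what shows in the picture. A call takes as long as a camera call. They do not tell look-alikes from the thing itself.
- silhouettes(camera, target): "region" (384x512 bool, what is visible of it) and "bbox" ([left, top, right, bottom] in pixels, round what is visible of it).
- mark_of(camera, target): "uv" ([column, row] in pixels: a listed point, or the origin of a listed thing).
The state is a dict: "time": time; "joint_positions": joint angles; "dq": joint speeds; "effort": joint torques, N m; "tcp_pos": TCP position; "eef_rot": TCP orientation; "force": force on the tool from outside, world axes, zero at the start; "wrist_torque": the same for the moment, N m; "opening": finger opening in m; "finger_force": force on a finger pad.
Only numpy, scipy, OpenCV 4.12 (cv2) and the standard library are available. Lean on these libraries where they do the work, as an engineer would, in place of code of your own. Each camera call takes 0.05 s, during which the arm holds its last target. There are 200 camera calls.

### The job

Get the soldering holder ready for the next board: with your fingertips push its sprung jaw back past the stop pin and let it go, so that it springs back onto the pin and stays latched half open. Then push the waiting circuit board along the bed into the channel between fence and jaw until its front edge is against the end stop, and leave it there with nothing touching it. Only push: lift nothing, and leave the other things on the bench where they are.

Things in the scene. Friction and masses are not known exactly. Their poses are not given: they have to be found in the camera images.
- holder: Dark steel board holder fixed to the bench, L-shaped from above. Holder frame: origin on the bench surface, x = 0 at the fence's inner face, y = 0 near the jaw's middle, z up; the jaw opens to +x, the board is pushed to -y. Bed top at z 18 mm, over x -20 to 85, y -65 to 200; rear plate x 85 to 205, y -65 to 45. Fence: bar 12 wide, top at z 28, x -12 to 0, all along the bed.
- stop_face (a point): Middle of the end stop's face (aluminium, 22 mm high above the bed, holder x 0 to 60) that the board's front edge must meet: holder x 30, y -50, z 20.5 mm. Axes as the holder's.
- jaw (a joint): Jaw travel along holder +x in m: 0 closed (at start), 0.060 end. Spring back towards 0: 4 N at 0, 7.2 N at 0.040, 8.8 N at 0.060, damping 35 N per m/s; lifting the pin adds about 3 N near 0.02 to 0.04. Its tooth clears the pin at about 0.041: pushed clearly past that (0.050 is good) and let go, it comes back and stays latched at about 0.040. Let go earlier, it springs back to 0.
- jaw_face (a point): Point in the middle of the jaw's flat front face (looks to the fence, holder -x), 48 mm above the bench; axes as the holder's. Plate 64 mm long (holder y -45 to 19), 12 thick, from 2 to 40 above the bed; a flared lead-in follows to y 33 at most. Face at holder x = 22 + travel: 22 closed, 62 latched. Fingertips reach it over the fence.
- pin (a joint): Lift of the sprung stop pin in m: 0 down, about 0.006 as the tooth passes under it. Works by itself, need not be touched. Its bridge spans the jaw's tail at holder x 143 to 161, y -23 to 23 mm; its black knob tops out at z 73.
- board: Power-supply circuit board, 50 (x) by 100 (y) mm, 5 thick, about 160 g, loose on the bed (friction about 1), long side nearly along holder y; origin at the centre of its underside; parts reach 27 up. Grey terminal block (46 wide, 12 deep, top 21 up) flush with its rear (+y) end: push there. Waits at the bed's +y part, outside the jaw. Latched channel 62 wide; the closed jaw bars the way.
- board_front (a point): Middle of the board's front (-y) edge, 2.5 mm above its underside. At home it touches the end stop at holder y -50 mm.
- board_tail (a point): Middle of the board's rear (+y) end face, on the terminal block, 12 mm above its underside; axes as the board's. At home it is at holder y 50 mm, clear of the jaw.
- tin: brass tip-cleaner tin, 70 dia x 28 tall; loose bystander, to be left alone. Origin on its underside.
- spool: metal solder spool standing upright, 52 dia x 50 tall; loose bystander, to be left alone. Origin on its underside.
- jar: small amber flux jar with black lid, 44 dia x 42 tall; loose bystander, to be left alone. Origin on its underside.
- screwdriver: screwdriver with black handle, 170 long, lying; loose bystander, to be left alone. Origin on its underside.
- cutters: small side cutters with yellow handles, about 115 long, lying; loose bystander, to be left alone. Origin on its underside.
- weight: black rubber-footed weight with a stud, 52 dia x 60 tall; loose bystander, to be left alone. Origin on its underside.
Not all that is in view belongs to the job. Of the things that look like the board, the middle-sized one is meant.

How it is judged:
By the outcome, as a careful person would: the job done as asked, in the order asked, and still so for the second after the job is handed in, with the robot touching nothing.
It also fails if it takes over 48 s, if anything falls off the work surface, if the arm or the gripper's body presses on something with over 40 N, if the wrist force passes 120 N, or if a joint passes its speed limit or range.

## Working session

There is one attempt and no reset: what is moved stays moved. The work goes in short steps, Python scripts to look and compute and a tool call to move; the robot and the scene stay as the last step left them, time stands still between calls to the robot, and variables do not carry over. Pictures are saved under pics/ and viewed, at most 10 in all, crops included, and the job is handed in when it is done.

Besides the shell and the picture viewer there is one more tool, called after "Request:" by a JSON object that holds its "name" and its "arguments". step_arm: Moves the arm, as the interface text tells. Shift numbers are shares of 0.3 m and turn numbers shares of 360 degrees, none past 1 either way. Its arguments: {"type":"object","properties":{"rows":{"type":"array","items":{"type":"array"}},"claw":{"type":"number"},"force":{"type":"number"}},"required":["rows"]}

```bash
mkdir -p pics; ls
python3 - <<'E'
from workcell import *
import cv2,numpy as np
s=get_state();print({k:np.round(v,3).tolist() for k,v in s.items()})
for c in ["scene","side"]:
    im=capture(c);cv2.imwrite(f"pics/{c}0.png",im)
    p=camera_params(c);print(c,p["fx"],p["fy"],p["cx"],p["cy"],np.round(p["extrinsics"],3).tolist())
    for t in ["stop_face","jaw_face","board_front","board_tail","board","holder","pin"]:
        print(c,t,[(round(m["score"],2),np.round(m["uv"],1).tolist()) for m in mark_of(c,t)][:4])
E
```

```text
pics
{'time': 0.0, 'joint_positions': [1.267, 0.629, 0.038, 1.518, -0.027, 0.996, -0.02], 'dq': [0.0, -0.0, -0.001, -0.001, 0.002, -0.002, 0.001], 'effort': [-0.0, -54.973, 1.143, -18.664, -0.052, 0.024, 0.0], 'tcp_pos': [0.153, -0.631, 0.404], 'eef_rot': [0.993, 0.119, -0.0, -0.001], 'force': [-0.691, -0.431, 0.118], 'wrist_torque': [0.023, -0.053, 0.003], 'finger_force': 0.0, 'opening': 0.094}
scene 409.33649252530336 409.33649252530336 256.1625550553903 193.07607234545458 [[-0.039, 0.696, -0.717, 1.193], [0.999, 0.038, -0.017, -0.004], [0.016, -0.717, -0.697, 0.705], [0.0, 0.0, 0.0, 1.0]]
scene stop_face [(0.68, [285.9, 271.9]), (0.61, [205.0, 196.0])]
scene jaw_face [(0.96, [218.1, 190.0])]
scene board_front [(0.65, [389.8, 220.7]), (0.55, [335.6, 165.0])]
scene board_tail [(0.98, [358.9, 252.5]), (0.77, [285.9, 216.0]), (0.5, [309.7, 163.9]), (0.29, [242.8, 206.7])]
scene board [(0.8, [321.7, 164.8]), (0.74, [264.2, 214.1]), (0.74, [376.7, 238.4]), (0.4, [249.3, 260.2])]
scene holder [(0.73, [229.0, 198.8])]Traceback (most recent call last):
  File "<stdin>", line 8, in <module>
ValueError: it knows: board, board_front, board_tail, cutters, holder, jar, jaw_face, screwdriver, spool, stop_face, tin, weight
```

```bash
cat > h.py <<'E'
from workcell import *
import cv2,numpy as np
from scipy.spatial.transform import Rotation as R
def P(c):
    p=camera_params(c);return np.array([[p["fx"],0,p["cx"]],[0,p["fy"],p["cy"]],[0,0,1]]),np.array(p["extrinsics"])
def atz(c,uv,z):
    K,E=P(c);d=E[:3,:3]@np.linalg.solve(K,[*uv,1]);o=E[:3,3];return o+d*(z-o[2])/d[2]
def proj(c,X):
    K,E=P(c);x=(np.atleast_2d(X)-E[:3,3])@E[:3,:3];q=x@K.T;return q[:,:2]/q[:,2:]
E
python3 - <<'E'
from h import *
c="side"
im=capture(c);cv2.imwrite(f"pics/{c}0.png",im)
for t in ["stop_face","jaw_face","board_front","board_tail","board","holder"]:
    print(c,t,[(round(m["score"],2),np.round(m["uv"],1).tolist()) for m in mark_of(c,t)][:4])
E
python3 -c "
import cv2
a=cv2.imread('pics/scene0.png');cv2.imwrite('pics/scene0b.png',cv2.resize(a,(800,600),interpolation=cv2.INTER_CUBIC))
a=cv2.imread('pics/side0.png');cv2.imwrite('pics/side0b.png',cv2.resize(a,(800,600),interpolation=cv2.INTER_CUBIC))"
```

```text
side stop_face [(0.61, [300.1, 251.6])]
side jaw_face [(0.7, [286.2, 231.4]), (0.49, [213.4, 197.3])]
side board_front [(0.84, [182.5, 161.8]), (0.82, [274.4, 218.3])]
side board_tail [(0.74, [161.9, 223.4]), (0.65, [231.0, 153.6]), (0.55, [255.7, 190.9])]
side board [(0.98, [153.5, 220.8]), (0.82, [207.5, 165.2]), (0.73, [263.5, 204.7])]
side holder [(0.64, [276.2, 245.8]), (0.19, [335.4, 271.4])]
```

View pics/scene0b.png

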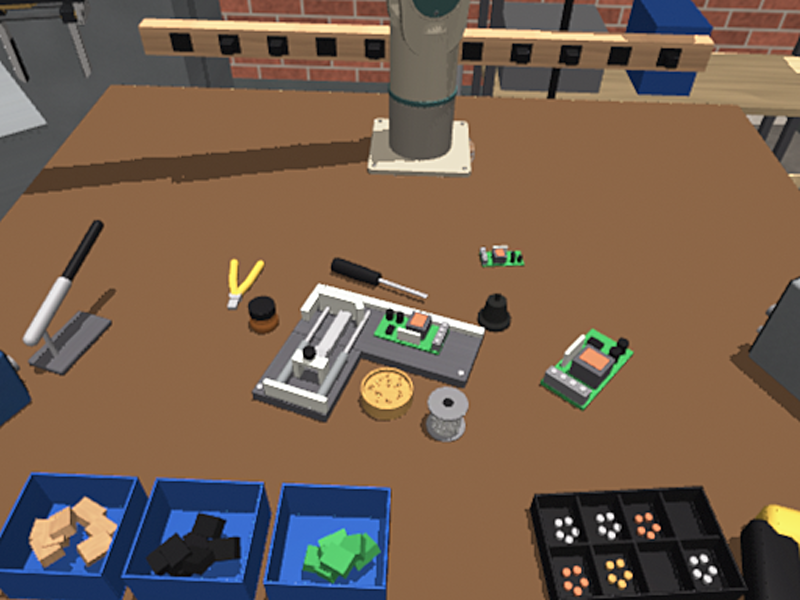

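View pics/side0b.png

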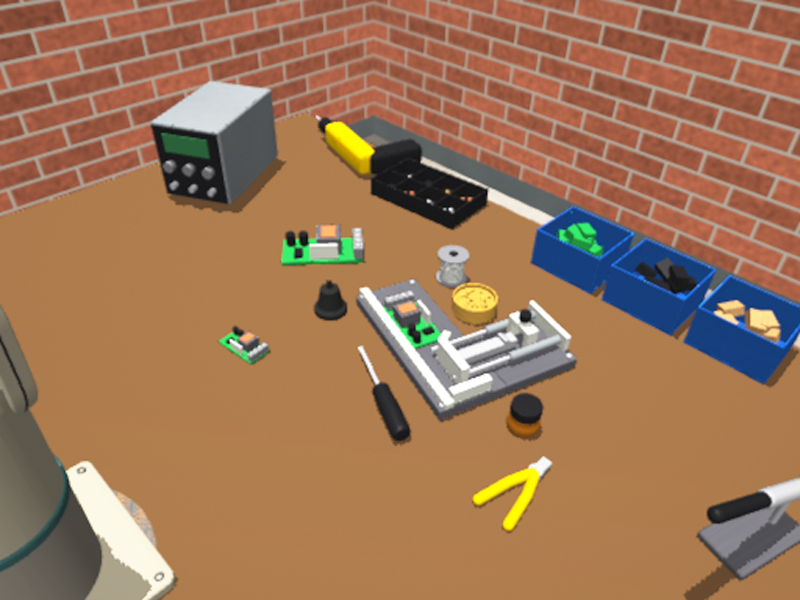

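```bash
cat > fit.py <<'E'
from h import *
from scipy.optimize import least_squares
obs=[("scene",(22,-13,48),(218.1,190)),("scene",(30,-50,20.5),(205,196)),("scene",(85,200,18),(467*.64,381*.64)),
("scene",(205,-65,18),(255*.64,391*.64)),("scene",(205,45,18),(325*.64,413*.64)),("scene",(0,200,28),(484*.64,331*.64)),
("side",(22,-13,48),(286.2,231.4)),("side",(30,-50,20.5),(300.1,251.6)),("side",(-12,200,28),(361*.64,290*.64)),("side",(205,-65,18),(574*.64,357*.64)),("side",(-20,-65,18),(443*.64,408*.64)),("side",(85,200,18),(410*.64,281*.64))]
def T(p,X):
    X=np.atleast_2d(X)/1000.;c,s=np.cos(p[2]),np.sin(p[2])
    return np.c_[p[0]+c*X[:,0]-s*X[:,1],p[1]+s*X[:,0]+c*X[:,1],X[:,2]]
f=lambda p:np.concatenate([proj(c,T(p,X))[0]-uv for c,X,uv in obs])
if __name__=="__main__":
    r=least_squares(f,[0.6,-0.05,0],loss="soft_l1");print(r.x,np.degrees(r.x[2]));print(f(r.x).reshape(-1,2).round(1))
    p=r.x
    def inv(w): d=w[:2]-p[:2];c,s=np.cos(p[2]),np.sin(p[2]);return np.round([1000*(c*d[0]+s*d[1]),1000*(-s*d[0]+c*d[1])],1)
    for n,c,uv,z in [("ctr","scene",(264.2,214.1),.018),("tail","scene",(285.9,216),.030),("ctr","side",(263.5,204.7),.018),("front","side",(274.4,218.3),.0205),("tail","side",(255.7,190.9),.03)]:
        print(n,c,inv(atz(c,uv,z)))
E
python3 fit.py
```

```text
[ 0.49132171 -0.09033966 -0.30043388] -17.213593491088428
[[-0.  -0.7]
 [-2.1  0.1]
 [-0.4 -1.6]
 [-1.9 -0.1]
 [ 1.4  0.7]
 [-1.1  0.1]
 [ 0.3 -1.7]
 [-1.9 -2.4]
 [-2.5 -0.7]
 [ 1.1 -0.5]
 [-2.4  2.2]
 [ 0.8 -2.3]]
ctr scene [ 32.4 104.5]
tail scene [ 31.8 155.2]
ctr side [ 34.8 107.5]
front side [32.8 53.3]
tail side [ 35.3 147.9]
```

```bash
cat > plan.py <<'E'
from h import *
import sys
p0=np.array([0.4913,-0.0903]);yaw=np.radians(-17.2)
def plan(hx,hy,z,head=90.,n=5):
    """holder mm for fingertip axis, z of TCP in mm, heading of tool x rel holder x"""
    s=get_state();c,q=np.cos(yaw),np.sin(yaw)
    t=np.array([p0[0]+(c*hx-q*hy)/1e3,p0[1]+(q*hx+c*hy)/1e3,z/1e3])
    Rc=R.from_quat(s["eef_rot"]);a=yaw+np.radians(head)
    Rt=R.from_matrix(np.c_[[np.cos(a),np.sin(a),0],[np.sin(a),-np.cos(a),0],[0,0,-1]])
    rv=(Rc.inv()*Rt).as_rotvec()/n;d=(t-s["tcp_pos"])/n
    print("d mm",np.round(d*n*1000,1),"turn deg",np.degrees(rv*n).round(2))
    Rk=Rc
    for k in range(n):
        print(np.round(Rk.inv().apply(d)/.3,4).tolist(),np.round(rv/(2*np.pi),4).tolist());Rk=Rk*R.from_rotvec(rv)
if __name__=="__main__":plan(*map(float,sys.argv[1:5]),int(sys.argv[5]))
E
python3 plan.py 40 40 420 90 20
python3 - <<'E'
from h import *
from fit import T
p=[0.4913,-0.0903,np.radians(-17.2)]
for t,h in [("tin",0),("spool",0),("jar",0),("weight",0),("screwdriver",0)]:
    w=[atz("scene",m["uv"],h) for m in mark_of("scene",t)[:2]]
    c,s=np.cos(p[2]),np.sin(p[2])
    print(t,[np.round([1000*(c*(a[0]-p[0])+s*(a[1]-p[1])),1000*(-s*(a[0]-p[0])+c*(a[1]-p[1]))]) for a in w])
E
```

```text
d mm [388.2 567.8  15.3] turn deg [  0.     0.   -59.17]
[0.0852, -0.0767, -0.0026] [0.0, 0.0, -0.0082]
[0.089, -0.0722, -0.0026] [0.0, 0.0, -0.0082]
[0.0926, -0.0675, -0.0026] [0.0, 0.0, -0.0082]
[0.096, -0.0627, -0.0026] [0.0, 0.0, -0.0082]
[0.0991, -0.0576, -0.0026] [0.0, 0.0, -0.0082]
[0.1019, -0.0524, -0.0026] [0.0, 0.0, -0.0082]
[0.1045, -0.0471, -0.0026] [0.0, 0.0, -0.0082]
[0.1068, -0.0416, -0.0026] [0.0, 0.0, -0.0082]
[0.1088, -0.0361, -0.0026] [0.0, 0.0, -0.0082]
[0.1105, -0.0304, -0.0026] [0.0, 0.0, -0.0082]
[0.1119, -0.0247, -0.0025] [0.0, 0.0, -0.0082]
[0.1131, -0.0189, -0.0025] [0.0, 0.0, -0.0082]
[0.1139, -0.013, -0.0025] [0.0, 0.0, -0.0082]
[0.1144, -0.0071, -0.0025] [0.0, 0.0, -0.0082]
[0.1146, -0.0012, -0.0025] [0.0, 0.0, -0.0082]
[0.1145, 0.0047, -0.0025] [0.0, 0.0, -0.0082]
[0.1141, 0.0106, -0.0025] [0.0, 0.0, -0.0082]
[0.1134, 0.0165, -0.0025] [0.0, 0.0, -0.0082]
[0.1124, 0.0224, -0.0025] [0.0, 0.0, -0.0082]
[0.1111, 0.0281, -0.0025] [0.0, 0.0, -0.0082]
tin [array([150., 107.]), array([-71.,  19.])]
spool [array([152., 201.])]
jar [array([  71., -128.])]
weight []
screwdriver [array([-63.,  16.])]
```

Request:
{"name": "step_arm", "arguments": {"rows": [[[0.085, -0.077, -0.0026], [0, 0, -0.0082]], [[0.089, -0.072, -0.0026], [0, 0, -0.0082]], [[0.093, -0.068, -0.0026], [0, 0, -0.0082]], [[0.096, -0.063, -0.0026], [0, 0, -0.0082]], [[0.099, -0.058, -0.0026], [0, 0, -0.0082]]], "claw": 255, "force": 40}}

```text
time: 1.58
tcp_pos: [0.2507, -0.4885, 0.4088]
eef_rot: [0.969, 0.246, 0.0, 0.0]
force: [-0.3, -0.1, 0.4]
opening: 0.0472
finger_force: 0.0
```

Request:
{"name": "step_arm", "arguments": {"rows": [[[0.102, -0.052, -0.0026], [0, 0, -0.0082]], [[0.105, -0.047, -0.0026], [0, 0, -0.0082]], [[0.107, -0.042, -0.0026], [0, 0, -0.0082]], [[0.109, -0.036, -0.0026], [0, 0, -0.0082]], [[0.11, -0.03, -0.0026], [0, 0, -0.0082]]]}}

```text
time: 2.2
tcp_pos: [0.3481, -0.3468, 0.4128]
eef_rot: [0.93, 0.368, 0.0, 0.0]
force: [0.9, 0.2, 0.1]
opening: 0.0009
finger_force: 0.0
```

Request:
{"name": "step_arm", "arguments": {"rows": [[[0.112, -0.025, -0.0026], [0, 0, -0.0082]], [[0.113, -0.019, -0.0026], [0, 0, -0.0082]], [[0.114, -0.013, -0.0026], [0, 0, -0.0082]], [[0.114, -0.007, -0.0026], [0, 0, -0.0082]], [[0.115, -0.001, -0.0026], [0, 0, -0.0082]]]}}

```text
time: 2.82
tcp_pos: [0.4453, -0.205, 0.4166]
eef_rot: [0.875, 0.485, 0.0, 0.0]
force: [-0.7, -0.4, 0.7]
opening: 0.0005
finger_force: 0.0
```

Request:
{"name": "step_arm", "arguments": {"rows": [[[0.115, 0.005, -0.0026], [0, 0, -0.0082]], [[0.114, 0.011, -0.0026], [0, 0, -0.0082]], [[0.113, 0.017, -0.0026], [0, 0, -0.0082]], [[0.112, 0.022, -0.0026], [0, 0, -0.0082]], [[0.111, 0.028, -0.0026], [0, 0, -0.0082]]]}}

```text
time: 3.45
tcp_pos: [0.5428, -0.0635, 0.4205]
eef_rot: [0.805, 0.593, 0.0, 0.0]
force: [0.6, 0.4, 0.1]
opening: 0.0004
finger_force: 0.0
```

Precise tracking. Now a wrist view with the fitted model drawn over it.

Run:
```python
from h import *
from fit import T
p=[0.4913,-0.0903,np.radians(-17.2)]
c="wrist";im=capture(c);K,E=P(c)
for t in ["stop_face","jaw_face","board_front","board_tail","board","holder"]:
    print(c,t,[(round(m["score"],2),np.round(m["uv"],1).tolist()) for m in mark_of(c,t)][:3])
print(np.round(E,3).tolist())
for X in [(22,-13,48),(30,-50,20.5),(85,200,18),(85,45,18),(205,45,18),(205,-65,18),(-12,200,28),(0,200,28),(-12,-65,28),(0,-65,28),(22,-45,58),(22,19,58),(-20,-65,18)]:
    u=proj(c,T(p,X))[0];print(X,u.round(1))
    cv2.circle(im,tuple(int(v) for v in u.round()),2,(255,0,255),-1)
cv2.imwrite("pics/w1.png",cv2.resize(im,(800,600),interpolation=cv2.INTER_CUBIC))
```

```text
wrist stop_face [(0.68, [242.1, 231.6])]
wrist jaw_face [(0.86, [238.0, 215.8]), (0.7, [242.4, 229.1])]
wrist board_front [(0.77, [245.8, 165.4]), (0.74, [50.7, 32.4])]
wrist board_tail [(0.89, [78.9, 88.4]), (0.79, [241.0, 83.4])]
wrist board [(0.79, [240.2, 131.5]), (0.74, [67.0, 61.8])]
wrist holder [(0.66, [227.5, 192.1]), (0.2, [172.9, 42.1])]
[[0.957, -0.28, -0.076, 0.569], [-0.29, -0.921, -0.26, 0.018], [0.003, 0.271, -0.963, 0.401], [0.0, 0.0, 0.0, 1.0]]
(22, -13, 48) [237.9 212.8]
(30, -50, 20.5) [244.7 229.7]
(85, 200, 18) [286.9  42.1]
(85, 45, 18) [283.5 165.7]
(205, 45, 18) [369.9 165.3]
(205, -65, 18) [361.7 237.7]
(-12, 200, 28) [207.1  40.5]
(0, 200, 28) [217.1  40.5]
(-12, -65, 28) [216.  241.4]
(0, -65, 28) [224.2 241.4]
(22, -45, 58) [238.  237.8]
(22, 19, 58) [237.1 192. ]
(-20, -65, 18) [211.5 238.4]
```

View pics/w1.png

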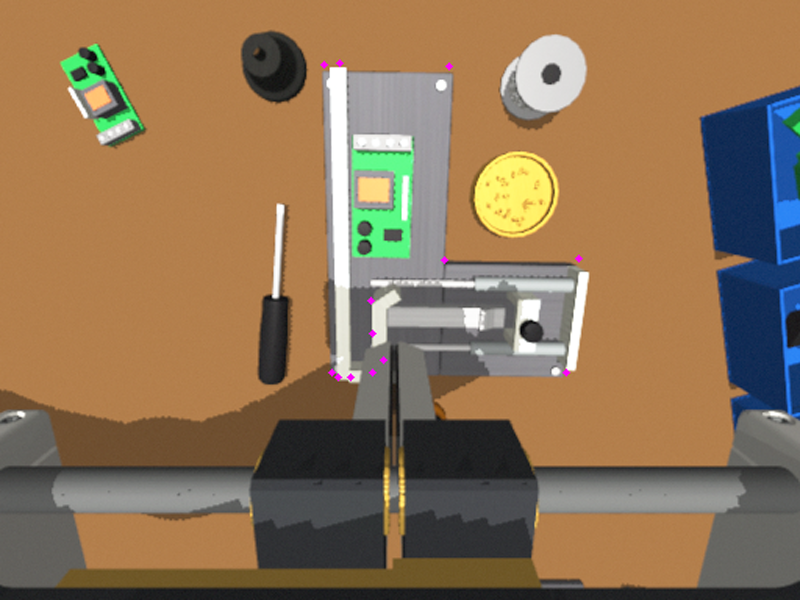

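```bash
cat >> fit.py <<'E'
    obs+=[("wrist",X,(u*.64,v*.64)) for X,u,v in [((85,200,18),452,73),((-20,200,18),324,73),((-12,200,28),331,68),((0,200,28),347,68),((85,45,18),445,263),((205,-65,18),565,376),((-12,-65,28),337,380)]]
    r=least_squares(f,r.x,loss="soft_l1");p=r.x;print(p,np.degrees(p[2]));print(f(p).reshape(-1,2).round(1)[-7:])
    for n,c,uv,z in [("ctr","wrist",(240.2,131.5),.018),("front","wrist",(245.8,165.4),.0205),("tail","wrist",(241,83.4),.03)]:print(n,inv(atz(c,uv,z)))
    im=cv2.imread("pics/w1.png")
    cr=capture("wrist");S=3.6;cr=cv2.resize(cr[30:250,190:380],None,fx=2.7,fy=2.7,interpolation=cv2.INTER_CUBIC)
    def L(A,B,col):
        a,b=[tuple(int(v) for v in ((proj("wrist",T(p,q))[0]-[190,30]+.5)*2.7)) for q in (A,B)];cv2.line(cr,a,b,col,1)
    for A,B in [((-20,-65,18),(-20,200,18)),((-20,200,18),(85,200,18)),((85,200,18),(85,45,18)),((85,45,18),(205,45,18)),((205,45,18),(205,-65,18)),((205,-65,18),(-20,-65,18))]:L(A,B,(255,0,255))
    for A,B in [((-12,-65,28),(-12,200,28)),((0,-65,28),(0,200,28)),((22,-45,58),(22,19,58)),((34,-45,58),(34,19,58)),((22,19,58),(34,19,58))]:L(A,B,(0,0,255))
    cv2.imwrite("pics/w2.png",cr)
E
python3 fit.py|tail -15
```

```text
tail scene [ 31.8 155.2]
ctr side [ 34.8 107.5]
front side [32.8 53.3]
tail side [ 35.3 147.9]
[ 0.49184915 -0.09343103 -0.31152772] -17.84922356800182
[[ 0.5 -1.3]
 [-2.3 -1.9]
 [-1.5 -0.5]
 [-1.8 -0.4]
 [ 0.1  0.1]
 [ 0.2  0.2]
 [ 0.9 -0.1]]
ctr [23. 95.]
front [30.6 49.4]
tail [ 24.8 154.5]
```

View pics/w2.png

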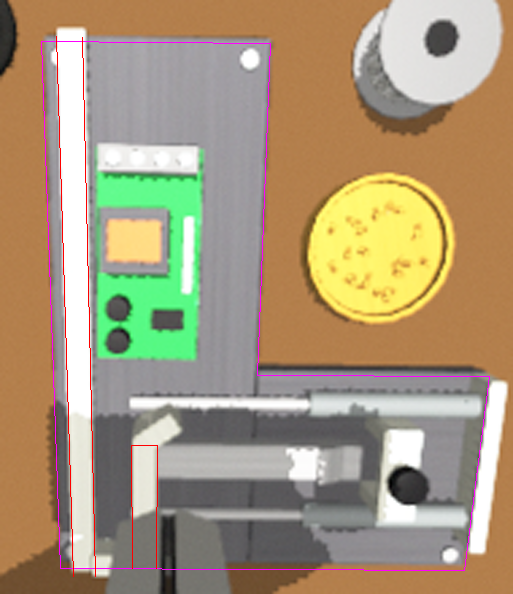

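```bash
sed -i 's/p0=np.array.*/p0=np.array([0.4918,-0.0934]);yaw=np.radians(-17.85)/' plan.py
python3 plan.py -3 -13 330 90 5
python3 - <<'E'
from h import *
p=[0.4918,-0.0934,np.radians(-17.85)];c,s=np.cos(p[2]),np.sin(p[2])
for u,v in [(97,358),(195,360),(204,150),(97,146)]:
    w=atz("wrist",(190+u/2.7-.5,30+v/2.7-.5),.023);d=w[:2]-p[:2];print(np.round([1000*(c*d[0]+s*d[1]),1000*(-s*d[0]+c*d[1])],1))
E
```

```text
d mm [-56.7 -39.2 -90.3] turn deg [-0.02  0.05  0.39]
[-0.0362, -0.0282, 0.0602] [-0.0, 0.0, 0.0002]
[-0.0363, -0.0281, 0.0602] [-0.0, 0.0, 0.0002]
[-0.0363, -0.0281, 0.0602] [-0.0, 0.0, 0.0002]
[-0.0364, -0.028, 0.0602] [-0.0, 0.0, 0.0002]
[-0.0364, -0.028, 0.0602] [-0.0, 0.0, 0.0002]
[ 3.  54.4]
[52.6 53.7]
[ 55.2 153.5]
[  5.  154.9]
```

Request:
{"name": "step_arm", "arguments": {"rows": [[[-0.036, -0.028, 0.06], [0, 0, 0.0002]], [[-0.036, -0.028, 0.06], [0, 0, 0.0002]], [[-0.036, -0.028, 0.06], [0, 0, 0.0002]], [[-0.036, -0.028, 0.06], [0, 0, 0.0002]], [[-0.036, -0.028, 0.06], [0, 0, 0.0002]]]}}

```text
time: 4.47
tcp_pos: [0.4852, -0.1044, 0.33]
eef_rot: [0.808, 0.589, -0.0, 0.0]
force: [-0.3, 0.5, 0.2]
opening: 0.0003
finger_force: 0.0
```

Request:
{"name": "step_arm", "arguments": {"rows": [[[0, 0, 0.075], [0, 0, 0]], [[0, 0, 0.075], [0, 0, 0]], [[0, 0, 0.075], [0, 0, 0]], [[0, 0, 0.05], [0, 0, 0]], [[0, 0, 0.038], [0, 0, 0]]]}}

```text
time: 5.1
tcp_pos: [0.4858, -0.1037, 0.2359]
eef_rot: [0.808, 0.59, -0.0, 0.0]
force: [0.0, 0.2, 0.1]
opening: 0.0007
finger_force: 0.0
```

```bash
python3 plan.py -3 -13 235 90 1
python3 - <<'E'
from h import *
im=capture("side");cv2.imwrite("pics/s2.png",cv2.resize(im[150:300,200:400],(800,600),interpolation=cv2.INTER_CUBIC))
E
```

```text
d mm [-0.8 -1.1 -0.9] turn deg [0.   0.01 0.1 ]
[-0.0045, -0.0015, 0.0029] [0.0, 0.0, 0.0003]
```

View pics/s2.png

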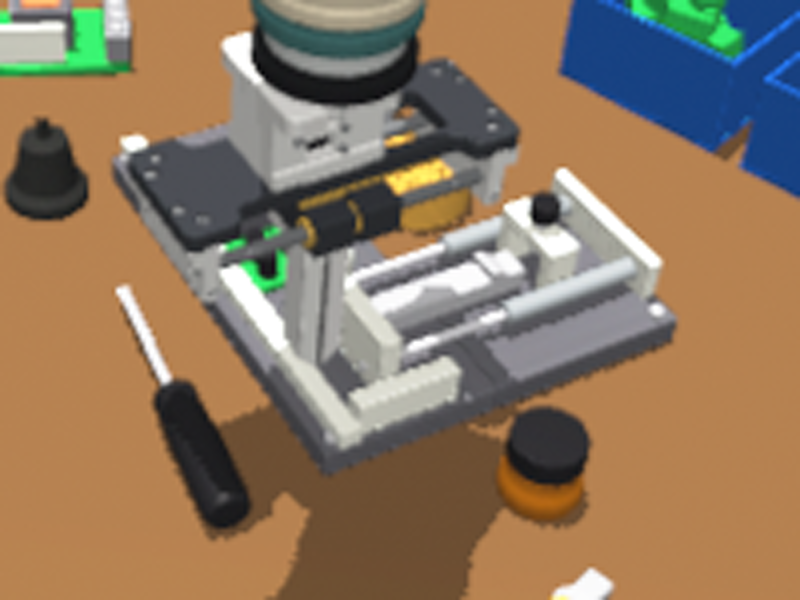

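Request:
{"name": "step_arm", "arguments": {"rows": [[[0, 0.01, 0], [0, 0, 0]], [[0, 0.01, 0], [0, 0, 0]], [[0, 0.01, 0], [0, 0, 0]], [[0, 0.005, 0], [0, 0, 0]], [[0, 0.005, 0], [0, 0, 0]]]}}

```text
time: 5.78
tcp_pos: [0.4972, -0.1069, 0.2365]
eef_rot: [0.807, 0.59, -0.0, -0.0]
force: [-0.9, 0.7, 1.5]
opening: 0.0003
finger_force: 0.9
```

Request:
{"name": "step_arm", "arguments": {"rows": [[[0, 0.005, 0], [0, 0, 0]], [[0, 0.005, 0], [0, 0, 0]], [[0, 0.005, 0], [0, 0, 0]], [[0, 0, 0], [0, 0, 0]], [[0, 0, 0], [0, 0, 0]]]}}

```text
time: 6.4
tcp_pos: [0.5014, -0.1083, 0.2362]
eef_rot: [0.807, 0.59, -0.0, -0.0]
force: [-4.0, 0.4, 1.6]
opening: 0.0004
finger_force: 2.2
```

```bash
python3 plan.py 59.5 -13 235 90 1; python3 -c "
from h import *
print(get_state()['force'])"
```

```text
d mm [ 43.1 -15.7  -1.2] turn deg [-0.04  0.01  0.15]
[-0.0063, 0.1528, 0.0039] [-0.0001, 0.0, 0.0004]
[-4.04346546  0.41587888  1.6377957 ]
```

Request:
{"name": "step_arm", "arguments": {"rows": [[[-0.001, 0.02, 0], [0, 0, 0]], [[-0.001, 0.02, 0], [0, 0, 0]], [[-0.001, 0.02, 0], [0, 0, 0]], [[-0.001, 0.02, 0], [0, 0, 0]], [[-0.001, 0.02, 0], [0, 0, 0]]]}}

```text
time: 7.02
tcp_pos: [0.5277, -0.1171, 0.2361]
eef_rot: [0.807, 0.59, -0.002, -0.003]
force: [-8.6, 6.2, 5.2]
opening: 0.0005
finger_force: 5.0
```

Request:
{"name": "step_arm", "arguments": {"rows": [[[0, 0.02, 0], [0, 0, 0]], [[0, 0.02, 0], [0, 0, 0]], [[0, 0.015, 0], [0, 0, 0]], [[0, 0, 0], [0, 0, 0]], [[0, 0, 0], [0, 0, 0]]]}}

```text
time: 7.65
tcp_pos: [0.5444, -0.1227, 0.2361]
eef_rot: [0.807, 0.59, -0.001, -0.002]
force: [-7.5, 4.3, 4.2]
opening: 0.0004
finger_force: 4.0
```

```bash
python3 plan.py 59.5 -13 235 90 1
python3 - <<'E'
from h import *
for c in ["scene","side"]:
    im=capture(c)
    for m in mark_of(c,"jaw_face")[:2]:
        d=atz(c,m["uv"],.048)[:2]-[0.4918,-0.0934];a=np.radians(-17.85);print(c,m["score"],1000*(np.cos(a)*d[0]+np.sin(a)*d[1]))
E
```

```text
d mm [ 0.1 -1.3 -1.1] turn deg [-0.22 -0.02  0.19]
[-0.0041, 0.0016, 0.0036] [-0.0006, -0.0001, 0.0005]
scene 0.64 78.1609981815301
side 0.93 65.37636824277165
```

Request:
{"name": "step_arm", "arguments": {"rows": [[[0, 0.008, 0], [0, 0, 0]], [[0, 0, 0], [0, 0, 0]], [[0, -0.02, 0], [0, 0, 0]], [[0, -0.04, 0], [0, 0, 0]], [[0, -0.05, 0], [0, 0, 0]]]}}

```text
time: 8.48
tcp_pos: [0.5174, -0.115, 0.2368]
eef_rot: [0.808, 0.59, 0.002, 0.002]
force: [-0.2, 0.0, -0.3]
opening: 0.0008
finger_force: 0.0
```

```bash
python3 plan.py 28 185 320 90 10
python3 - <<'E'
from h import *
print(get_state()['force'])
im=capture("scene");cv2.imwrite("pics/s3.png",cv2.resize(im[150:300,130:330],(800,600),interpolation=cv2.INTER_CUBIC))
E
```

```text
d mm [ 57.7 189.1  83.2] turn deg [ 0.3  -0.05  0.14]
[0.0659, -0.0007, -0.0277] [0.0001, -0.0, 0.0]
[0.0659, -0.0007, -0.0277] [0.0001, -0.0, 0.0]
[0.0659, -0.0008, -0.0277] [0.0001, -0.0, 0.0]
[0.0659, -0.0008, -0.0277] [0.0001, -0.0, 0.0]
[0.0659, -0.0008, -0.0277] [0.0001, -0.0, 0.0]
[0.0659, -0.0009, -0.0277] [0.0001, -0.0, 0.0]
[0.0659, -0.0009, -0.0277] [0.0001, -0.0, 0.0]
[0.0659, -0.0009, -0.0277] [0.0001, -0.0, 0.0]
[0.0659, -0.0009, -0.0277] [0.0001, -0.0, 0.0]
[0.0659, -0.001, -0.0277] [0.0001, -0.0, 0.0]
[-0.22325389  0.04076351 -0.32824734]
```

View pics/s3.png

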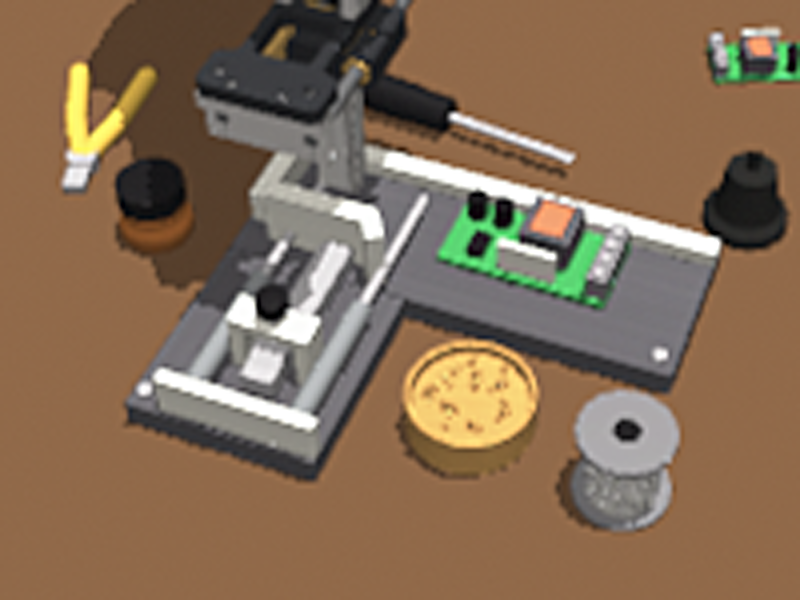

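Request:
{"name": "step_arm", "arguments": {"rows": [[[0, 0, -0.08], [0, 0, 0]], [[0, 0, -0.1], [0, 0, 0]], [[0, 0, -0.1], [0, 0, 0]], [[0.08, 0, 0], [0, 0, 0]], [[0.1, 0, 0], [0, 0, 0]]], "claw": 210}}

```text
time: 9.15
tcp_pos: [0.5343, -0.0639, 0.3216]
eef_rot: [0.808, 0.589, 0.002, 0.002]
force: [0.5, 0.2, -0.5]
opening: 0.0165
finger_force: 0.0
```

Request:
{"name": "step_arm", "arguments": {"rows": [[[0.12, 0, 0], [0, 0, 0]], [[0.12, 0, 0], [0, 0, 0]], [[0.12, 0, 0], [0, 0, 0]], [[0.08, -0.005, 0], [0, 0, 0]], [[0.04, 0, 0], [0, 0, 0]]]}}

```text
time: 9.78
tcp_pos: [0.5763, 0.0759, 0.3209]
eef_rot: [0.807, 0.591, 0.002, 0.001]
force: [-0.2, 0.0, 1.0]
opening: 0.0167
finger_force: 0.0
```

```bash
python3 plan.py 29 178 228 90 5
python3 - <<'E'
from h import *
im=capture("scene");cv2.imwrite("pics/s4.png",cv2.resize(im[150:300,130:330],(800,600),interpolation=cv2.INTER_CUBIC))
for m in mark_of("scene","jaw_face")[:2]:
        d=atz("scene",m["uv"],.048)[:2]-[0.4918,-0.0934];a=np.radians(-17.85);print(m["score"],1000*(np.cos(a)*d[0]+np.sin(a)*d[1]))
for z in (.02,.03,.04,.05):
    for uv in [(236,199),(222,226)]:
        d=atz("scene",uv,z)[:2]-[0.4918,-0.0934];print(z,uv,np.round([1000*(np.cos(a)*d[0]+np.sin(a)*d[1]),1000*(-np.sin(a)*d[0]+np.cos(a)*d[1])]))
E
```

```text
d mm [ -2.3  -8.8 -92.9] turn deg [ 0.18 -0.11  0.24]
[-0.0062, 0.0001, 0.0619] [0.0001, -0.0001, 0.0001]
[-0.0061, 0.0002, 0.0619] [0.0001, -0.0001, 0.0001]
[-0.0061, 0.0002, 0.0619] [0.0001, -0.0001, 0.0001]
[-0.0061, 0.0002, 0.0619] [0.0001, -0.0001, 0.0001]
[-0.0061, 0.0003, 0.0619] [0.0001, -0.0001, 0.0001]
0.6 69.34902302749056
0.02 (236, 199) [10. 30.]
0.02 (222, 226) [99. 33.]
0.03 (236, 199) [19. 34.]
0.03 (222, 226) [107.  37.]
0.04 (236, 199) [28. 38.]
0.04 (222, 226) [115.  40.]
0.05 (236, 199) [37. 42.]
0.05 (222, 226) [123.  44.]
```

View pics/s4.png

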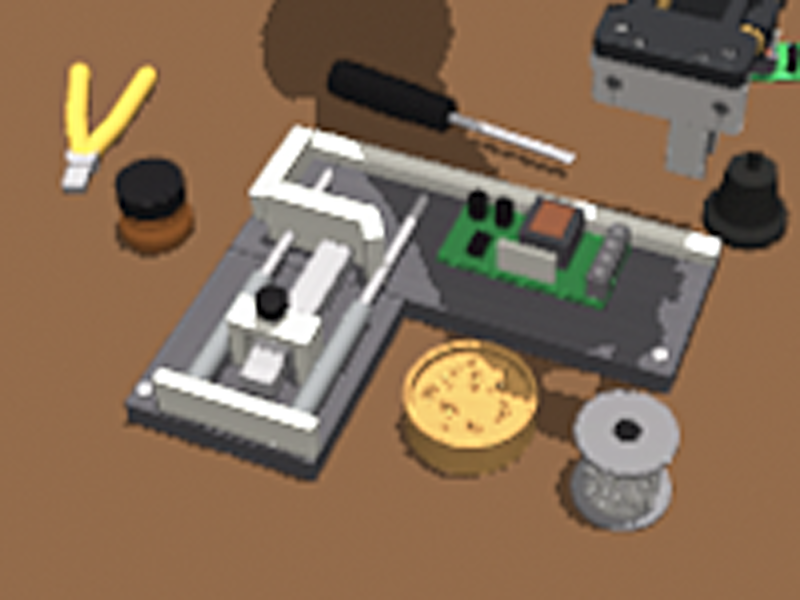

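Run:
```python
from h import *
Ew=np.array([[0.957,-0.28,-0.076,0.569],[-0.29,-0.921,-0.26,0.018],[0.003,0.271,-0.963,0.401]])
def ray(c,uv,E=None):
    K,E0=P(c);E=E0 if E is None else E
    return E[:3,3],E[:3,:3]@np.linalg.solve(K,[*uv,1])
def tri(rs):
    A=0;b=0
    for o,d in rs:
        d=d/np.linalg.norm(d);M=np.eye(3)-np.outer(d,d);A=A+M;b=b+M@o
    return np.linalg.solve(A,b)
a=np.radians(-17.85)
X=tri([ray("scene",(236,199)),ray("wrist",(237.9,179.4),Ew)])
d=X[:2]-[0.4918,-0.0934];print(np.round([1000*(np.cos(a)*d[0]+np.sin(a)*d[1]),1000*(-np.sin(a)*d[0]+np.cos(a)*d[1]),1000*X[2]],1))
im=capture("side")
cv2.imwrite("pics/s5.png",cv2.resize(im[170:290,230:390],(800,600),interpolation=cv2.INTER_CUBIC))
```

```text
[23.6 39.2 35.2]
```

View pics/s5.png

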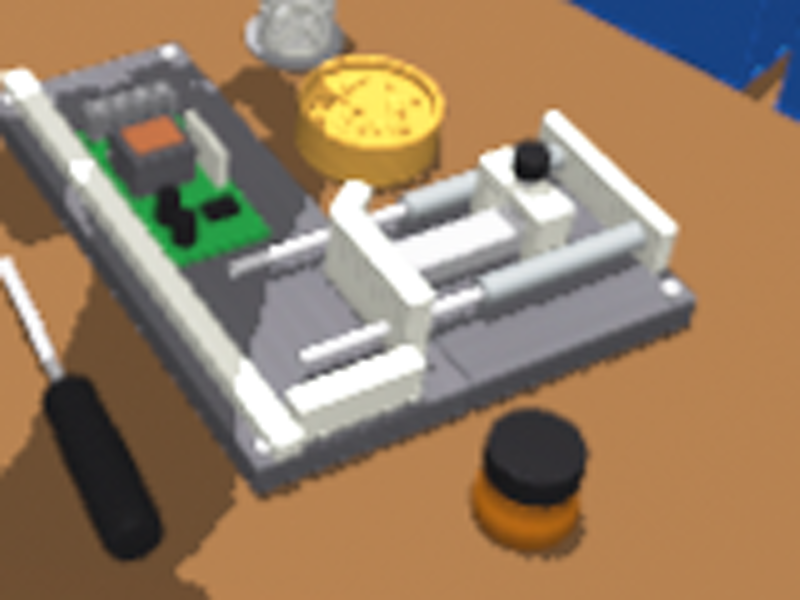

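Request:
{"name": "step_arm", "arguments": {"rows": [[[-0.006, 0, 0.062], [0, 0, 0]], [[-0.006, 0, 0.062], [0, 0, 0]], [[-0.006, 0, 0.062], [0, 0, 0]], [[-0.006, 0, 0.062], [0, 0, 0]], [[-0.006, 0, 0.064], [0, 0, 0]]]}}

```text
time: 10.55
tcp_pos: [0.5725, 0.0639, 0.2264]
eef_rot: [0.808, 0.589, -0.0, 0.001]
force: [-0.1, -0.0, -0.8]
opening: 0.0166
finger_force: 0.0
```

```bash
python3 plan.py 30 60 226 90 1
python3 - <<'E'
from h import *
im=capture("wrist")
for t in ["board_front","board_tail"]:
    print(t,[(round(m["score"],2),np.round(m["uv"],1).tolist()) for m in mark_of("wrist",t)][:3])
cv2.imwrite("pics/w6.png",im)
E
```

```text
d mm [ -33.7 -109.4   -0.4] turn deg [0.06 0.05 0.02]
[-0.3814, 0.0046, 0.0015] [0.0002, 0.0001, 0.0]
board_front [(0.91, [252.5, 352.9])]
board_tail [(0.9, [251.7, 258.7])]
```

Request:
{"name": "step_arm", "arguments": {"rows": [[[-0.02, 0, 0], [0, 0, 0]], [[-0.02, 0, 0], [0, 0, 0]], [[-0.03, 0, 0], [0, 0, 0]], [[-0.03, 0, 0], [0, 0, 0]], [[-0.03, 0, 0], [0, 0, 0]]]}}

```text
time: 11.32
tcp_pos: [0.5605, 0.0284, 0.2271]
eef_rot: [0.807, 0.59, 0.001, 0.0]
force: [0.3, 1.3, 1.7]
opening: 0.0167
finger_force: 1.0
```

```bash
python3 plan.py 30 60 226 90 1
python3 - <<'E'
from h import *
print(get_state()["force"])
im=capture("scene");a=np.radians(-17.85)
for t,z in [("board_front",.0205),("board_tail",.030),("board",.018)]:
    for m in mark_of("scene",t):
        d=atz("scene",m["uv"],z)[:2]-[0.4918,-0.0934];print(t,round(m["score"],2),np.round([1000*(np.cos(a)*d[0]+np.sin(a)*d[1]),1000*(-np.sin(a)*d[0]+np.cos(a)*d[1])]))
cv2.imwrite("pics/s7.png",cv2.resize(im[150:300,130:330],(800,600),interpolation=cv2.INTER_CUBIC))
E
```

```text
d mm [-21.8 -73.9  -1.1] turn deg [ 0.05 -0.04  0.16]
[-0.2566, 0.0056, 0.0036] [0.0001, -0.0001, 0.0004]
[0.30147955 1.250959   1.71031439]
board_front 0.83 [-47. 380.]
board_front 0.76 [-202.  226.]
board_front 0.64 [25. 22.]
board_tail 0.87 [ 64. 323.]
board_tail 0.68 [ 33. 138.]
board_tail 0.55 [-154.  162.]
board 0.89 [ -3. 356.]
board 0.73 [-185.  183.]
board 0.65 [16. 81.]
```

View pics/s7.png

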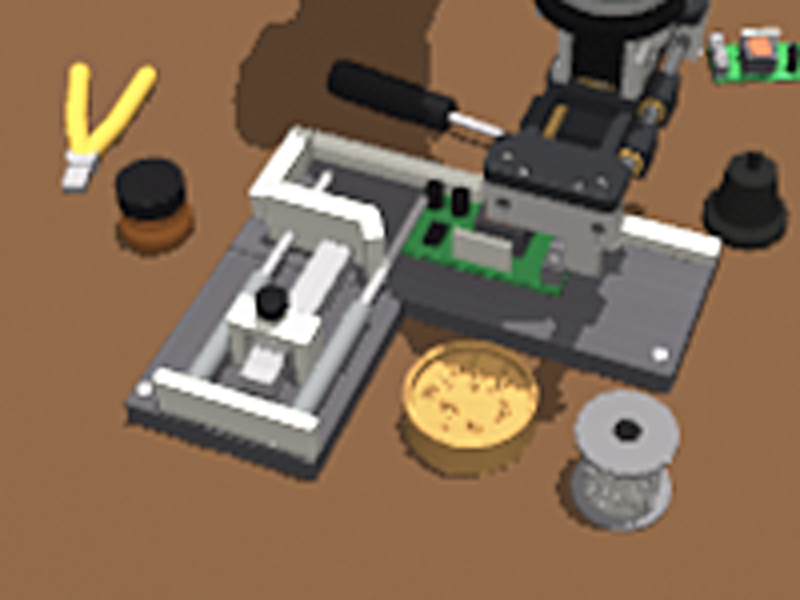

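Request:
{"name": "step_arm", "arguments": {"rows": [[[-0.02, 0.0005, 0], [0, 0, 0]], [[-0.02, 0.0005, 0], [0, 0, 0]], [[-0.02, 0.0005, 0], [0, 0, 0]], [[-0.02, 0.0005, 0], [0, 0, 0]], [[-0.02, 0.0005, 0.002], [0, 0, 0]]]}}

```text
time: 12.15
tcp_pos: [0.5523, -0.0, 0.2264]
eef_rot: [0.807, 0.59, 0.001, 0.0]
force: [1.0, 2.0, 2.7]
opening: 0.0168
finger_force: 1.0
```

```bash
python3 plan.py 30 60 226 90 1
python3 - <<'E'
from h import *
print(get_state()["force"])
a=np.radians(-17.85);t="board_front"
for c in ["scene","side"]:
    im=capture(c)
    for t,z in [("board_front",.0205),("board_tail",.030),("jaw_face",.048)]:
      for m in mark_of(c,t):
        d=atz(c,m["uv"],z)[:2]-[0.4918,-0.0934];print(c,t,round(m["score"],2),np.round([1000*(np.cos(a)*d[0]+np.sin(a)*d[1]),1000*(-np.sin(a)*d[0]+np.cos(a)*d[1])]))
cv2.imwrite("pics/s8.png",cv2.resize(im[170:290,230:390],(800,600),interpolation=cv2.INTER_CUBIC))
E
```

```text
d mm [-13.5 -45.5  -0.4] turn deg [ 0.05 -0.06  0.16]
[-0.1581, 0.0031, 0.0013] [0.0001, -0.0002, 0.0004]
[0.96450112 2.04200569 2.74708593]
scene board_front 0.98 [44. -5.]
scene board_front 0.87 [-54. 383.]
scene board_front 0.52 [  49. -180.]
scene board_front 0.51 [-202.  232.]
scene board_tail 0.86 [ 64. 331.]
scene board_tail 0.64 [24. 93.]
scene board_tail 0.62 [-162.  160.]
scene board_tail 0.46 [ 95. -99.]
scene jaw_face 0.85 [62. -6.]
side board_front 0.93 [29.  1.]
side board_front 0.75 [-79. 355.]
side board_front 0.63 [-220.  194.]
side board_tail 0.71 [ 46. 317.]
side board_tail 0.66 [ 30. 100.]
side board_tail 0.66 [-199.  142.]
side jaw_face 0.69 [ 58. -20.]
```

View pics/s8.png

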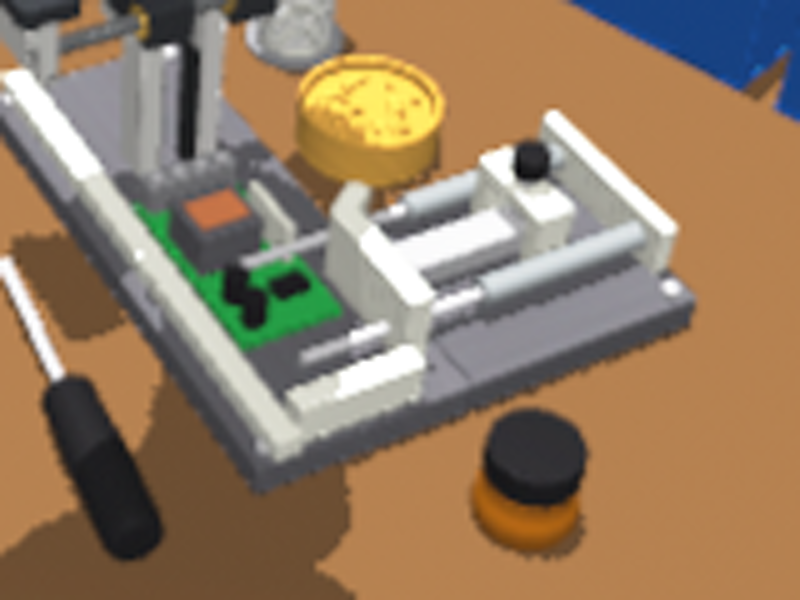

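Request:
{"name": "step_arm", "arguments": {"rows": [[[-0.017, 0.0005, 0], [0, 0, 0]], [[-0.017, 0.0005, 0], [0, 0, 0]], [[-0.017, 0.0005, 0], [0, 0, 0]], [[-0.017, 0, 0], [0, 0, 0]], [[-0.017, 0, 0], [0, 0, 0]]]}}

```text
time: 13.18
tcp_pos: [0.5446, -0.0249, 0.2262]
eef_rot: [0.808, 0.59, -0.0, 0.0]
force: [-0.0, -0.7, -1.0]
opening: 0.0164
finger_force: 0.4
```

```bash
cat > chk.py <<'E'
from plan import *
plan(30,58,226,90,1)
print(get_state()["force"]);a=np.radians(-17.85)
import sys
for c in ["scene","side"]:
    im=capture(c)
    for t,z in [("board_front",.0205),("board_tail",.030),("jaw_face",.048)]:
      for m in mark_of(c,t):
        d=atz(c,m["uv"],z)[:2]-[0.4918,-0.0934];h=np.round([1000*(np.cos(a)*d[0]+np.sin(a)*d[1]),1000*(-np.sin(a)*d[0]+np.cos(a)*d[1])])
        if abs(h[0]-30)<40 and abs(h[1])<120:print(c,t,round(m["score"],2),h)
cv2.imwrite(sys.argv[1],cv2.resize(im[170:290,230:390],(800,600),interpolation=cv2.INTER_CUBIC))
E
python3 chk.py pics/s9.png
```

```text
d mm [ -6.5 -22.5  -0.2] turn deg [-0.    0.    0.14]
[-0.078, 0.0022, 0.0006] [-0.0, 0.0, 0.0004]
[-0.03605145 -0.72432021 -0.98449007]
scene board_front 0.75 [ 41. -31.]
scene board_tail 0.94 [36. 72.]
scene jaw_face 0.59 [ 55. -12.]
side board_front 0.77 [ 29. -20.]
side board_tail 0.84 [41. 72.]
side jaw_face 0.59 [ 58. -11.]
```

Board tail at about 72, as commanded; continue slowly to the stop (~23 mm).

Request:
{"name": "step_arm", "arguments": {"rows": [[[-0.015, 0, 0], [0, 0, 0]], [[-0.015, 0, 0], [0, 0, 0]], [[-0.015, 0, 0], [0, 0, 0]], [[-0.01, 0, 0], [0, 0, 0]], [[-0.007, 0, 0], [0, 0, 0]]]}}

```text
time: 14.2
tcp_pos: [0.5391, -0.0423, 0.2262]
eef_rot: [0.808, 0.59, 0.0, 0.0]
force: [0.3, 0.9, -0.4]
opening: 0.0166
finger_force: 0.6
```

Request:
{"name": "step_arm", "arguments": {"rows": [[[-0.003, 0, 0], [0, 0, 0]], [[-0.003, 0, 0], [0, 0, 0]], [[-0.003, 0, 0], [0, 0, 0]], [[0, 0, 0], [0, 0, 0]], [[0, 0, 0], [0, 0, 0]]]}}

```text
time: 14.82
tcp_pos: [0.5388, -0.0436, 0.2263]
eef_rot: [0.807, 0.59, 0.001, -0.0]
force: [2.2, 5.2, -0.5]
opening: 0.0167
finger_force: 2.6
```

```bash
python3 chk.py pics/s10.png
```

```text
d mm [-0.7 -3.8 -0.3] turn deg [ 0.06 -0.12  0.2 ]
[-0.0126, 0.0017, 0.0011] [0.0002, -0.0003, 0.0006]
[ 2.22299478  5.2280938  -0.50876541]
scene board_front 0.67 [ 31. -50.]
scene board_tail 0.7 [26. 58.]
scene jaw_face 0.98 [ 60. -11.]
side board_front 0.73 [ 31. -48.]
side board_tail 0.88 [35. 49.]
side board_tail 0.32 [ 22. -56.]
side jaw_face 0.87 [ 55. -13.]
```

Request:
{"name": "step_arm", "arguments": {"rows": [[[-0.003, 0, 0], [0, 0, 0]], [[-0.003, 0, 0], [0, 0, 0]], [[-0.003, 0, 0], [0, 0, 0]], [[0, 0, 0], [0, 0, 0]], [[0, 0, 0], [0, 0, 0]]]}}

```text
time: 15.85
tcp_pos: [0.5386, -0.0443, 0.2266]
eef_rot: [0.807, 0.591, 0.003, -0.001]
force: [2.6, 9.5, -0.5]
opening: 0.0162
finger_force: 4.7
```

```bash
python3 chk.py pics/s11.png
```

```text
d mm [-0.4 -3.1 -0.6] turn deg [ 0.12 -0.3   0.28]
[-0.0102, 0.0017, 0.0018] [0.0003, -0.0008, 0.0008]
[ 2.56573358  9.48957308 -0.51262464]
scene board_front 0.82 [ 25. -52.]
side board_front 0.97 [ 33. -39.]
side board_tail 0.83 [34. 51.]
side jaw_face 0.58 [65. -4.]
```

Request:
{"name": "step_arm", "arguments": {"rows": [[[0.015, 0, 0], [0, 0, 0]], [[0.05, 0, 0], [0, 0, 0]], [[0.08, 0, -0.02], [0, 0, 0]], [[0.06, 0, -0.15], [0, 0, 0]], [[0.06, 0, -0.15], [0, 0, 0]]]}}

```text
time: 16.88
tcp_pos: [0.5614, 0.0292, 0.3228]
eef_rot: [0.807, 0.59, -0.001, -0.0]
force: [-0.1, -0.3, -0.1]
opening: 0.0165
finger_force: 0.0
```

Request:
{"name": "step_arm", "arguments": {"rows": [[[0, 0, -0.1], [0, 0, 0]], [[0, 0, -0.1], [0, 0, 0]], [[0, 0, -0.1], [0, 0, 0]], [[0, 0, 0], [0, 0, 0]], [[0, 0, 0], [0, 0, 0]]]}}

```text
time: 17.5
tcp_pos: [0.5611, 0.0284, 0.4113]
eef_rot: [0.807, 0.59, -0.001, -0.0]
force: [0.5, 0.1, 0.5]
opening: 0.0173
finger_force: 0.0
```

```bash
python3 chk.py pics/s12.png
python3 - <<'E'
from h import *
from fit import T
p=[0.4918,-0.0934,np.radians(-17.85)];c_,s_=np.cos(p[2]),np.sin(p[2])
for c in ["wrist","scene","side"]:
    im=capture(c);cv2.imwrite(f"pics/fin_{c}.png",im)
    b,g,r=[im[...,i].astype(int) for i in range(3)]
    m=((g>1.5*r)&(g>1.5*b)&(g>50)).astype(np.uint8)
    n,l,st,ce=cv2.connectedComponentsWithStats(m)
    out=[]
    ys,xs=np.nonzero(m)
    K,E=P(c);D=np.c_[xs,ys,np.ones(len(xs))]@np.linalg.inv(K).T@E[:3,:3].T
    W=E[:3,3]+D*((.023-E[2,3])/D[:,2:])
    d=W[:,:2]-p[:2];H=1000*np.c_[c_*d[:,0]+s_*d[:,1],-s_*d[:,0]+c_*d[:,1]]
    H=H[(abs(H[:,0]-30)<40)&(H[:,1]>-75)&(H[:,1]<80)]
    print(c,len(H),[np.percentile(H[:,i],[.5,99.5]).round(1).tolist() for i in (0,1)] if len(H) else "")
    for lo in range(0,60,10):
        q=H[(H[:,0]>=lo)&(H[:,0]<lo+10)]
        if len(q):print("  x",lo,"ymin",q[:,1].min().round(1),"ymax",q[:,1].max().round(1))
    print("  jaw",[(round(k["score"],2),np.round(k["uv"],1).tolist()) for k in mark_of(c,"jaw_face")][:1], "model62",proj(c,T(p,(62,-13,48)))[0].round(1),"model22",proj(c,T(p,(22,-13,48)))[0].round(1),"stop",[np.round(k["uv"],1).tolist() for k in mark_of(c,"stop_face")][:1],proj(c,T(p,(30,-50,20.5)))[0].round(1))
E
```

```text
d mm [ -23.   -75.8 -185.3] turn deg [-0.09  0.07  0.15]
[-0.2631, 0.0046, 0.618] [-0.0002, 0.0002, 0.0004]
[0.51310597 0.14286146 0.52653449]
scene board_front 0.87 [ 29. -53.]
scene board_tail 0.96 [26. 54.]
side board_front 0.97 [ 32. -41.]
side board_tail 0.85 [25. 45.]
side jaw_face 0.86 [ 55. -16.]
wrist 467 [[7.0, 54.3], [-46.0, 53.8]]
  x 0 ymin -46.0 ymax -16.4
  x 10 ymin -46.0 ymax 53.7
  x 20 ymin -45.9 ymax 53.7
  x 30 ymin -45.9 ymax 53.8
  x 40 ymin -45.9 ymax 53.8
  x 50 ymin -45.9 ymax -26.6
  jaw [] model62 [274.7 280.8] model22 [246.4 280.8] stop [[249.8, 287.4]] [252.  291.2]
scene 88 [[7.3, 60.0], [-46.4, 54.8]]
  x 0 ymin -35.2 ymax 31.9
  x 10 ymin -46.3 ymax 33.2
  x 20 ymin -46.4 ymax 53.5
  x 30 ymin 24.5 ymax 53.9
  x 40 ymin 20.2 ymax 55.1
  x 50 ymin 24.2 ymax 54.5
  jaw [(0.88, [209.4, 199.7])] model62 [209.4 200.8] model22 [216.6 189.4] stop [[205.8, 196.4]] [201.6 196. ]
side 195 [[4.6, 54.7], [-34.9, 50.9]]
  x 0 ymin -37.2 ymax 51.9
  x 10 ymin -33.3 ymax 40.5
  x 20 ymin -33.4 ymax -6.5
  x 30 ymin -33.7 ymax -4.5
  x 40 ymin -33.4 ymax 1.4
  x 50 ymin -32.8 ymax -12.1
  jaw [(0.61, [303.1, 224.2])] model62 [304.  224.5] model22 [287.8 230.4] stop [[300.7, 249.7]] [299.3 250.1]
```

Run:
```python
from h import *
from fit import T
p=[0.4918,-0.0934,np.radians(-17.85)]
im=cv2.imread("pics/fin_wrist.png")
for x in (14,25,50):
    a=proj("wrist",T(p,(x,-38,23)))[0];b=proj("wrist",T(p,(x,-70,23)))[0];print(x,a.round(1),b.round(1))
    u=int(round((a[0]+b[0])/2))
    for v in range(int(a[1]),int(b[1])+6):
        print("  ",v,im[v,u].tolist(),end="")
    print()
for q in [(30,-50,23),(30,-50,18),(30,-50,40),(30,-65,40),(-6,-65,28),(-20,-65,18)]:print(q,proj("wrist",T(p,q))[0].round(1))
```

```text
14 [241.4 285.4] [241.6 303.3]
   285 [22, 25, 24]   286 [22, 19, 24]   287 [19, 19, 21]   288 [27, 26, 26]   289 [37, 36, 36]   290 [38, 38, 38]   291 [34, 32, 33]   292 [34, 34, 34]   293 [38, 38, 40]   294 [89, 96, 97]   295 [134, 146, 147]   296 [139, 152, 152]   297 [185, 203, 203]   298 [128, 139, 140]   299 [48, 50, 50]   300 [56, 56, 55]   301 [67, 67, 66]   302 [74, 75, 74]   303 [82, 84, 82]   304 [92, 93, 93]   305 [97, 98, 99]   306 [105, 105, 104]   307 [110, 111, 111]   308 [119, 120, 120]
25 [248.6 285.4] [248.7 303.3]
   285 [97, 222, 56]   286 [104, 233, 58]   287 [113, 243, 64]   288 [116, 247, 66]   289 [116, 246, 67]   290 [123, 227, 99]   291 [136, 174, 141]   292 [144, 157, 156]   293 [143, 156, 157]   294 [145, 160, 160]   295 [146, 160, 159]   296 [146, 159, 157]   297 [174, 188, 190]   298 [120, 129, 129]   299 [47, 47, 48]   300 [57, 59, 59]   301 [61, 63, 61]   302 [72, 75, 74]   303 [84, 84, 84]   304 [92, 92, 92]   305 [101, 100, 101]   306 [105, 106, 106]   307 [110, 112, 111]   308 [119, 120, 119]
50 [265.  285.5] [264.7 303.3]
   285 [121, 243, 75]   286 [115, 245, 64]   287 [119, 247, 68]   288 [117, 246, 66]   289 [118, 246, 67]   290 [125, 228, 99]   291 [134, 173, 136]   292 [141, 154, 153]   293 [143, 156, 155]   294 [144, 154, 156]   295 [143, 156, 157]   296 [143, 158, 158]   297 [144, 159, 159]   298 [96, 105, 105]   299 [50, 51, 49]   300 [56, 59, 56]   301 [66, 68, 67]   302 [74, 76, 74]   303 [85, 85, 84]   304 [91, 92, 90]   305 [99, 102, 101]   306 [104, 104, 103]   307 [110, 110, 111]   308 [118, 120, 120]
(30, -50, 23) [251.9 292.2]
(30, -50, 18) [251.9 290.2]
(30, -50, 40) [251.9 299.4]
(30, -65, 40) [251.9 308. ]
(-6, -65, 28) [228.4 302.6]
(-20, -65, 18) [220.  298.4]
```

```bash
python3 -c "
from workcell import *
print(sign_off())"
```

```text
the job is handed in; nothing more can be done
None
```

The jaw is latched half open (face at about 62 mm) and the board is squarely against the end stop with nothing touching it; the job is handed in, about 18 s into the 48 s allowed.

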